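# Lay out the bonding station

## Robot

A 6-joint arm with a two-finger parallel gripper is mounted at the origin on the work surface. World frame = base frame: x ahead of the robot, y to its left, z up, the work surface at z = 0. Lengths are in m, angles in degrees, forces in N, time in s.
With the tool pointing down it reaches from about 0.4 to 0.825 m from the base axis. Payload 7 kg.
Tool frame: the origin (TCP) lies on the front face of the gripper's body, between the roots of the fingers; the fingertips stand 66 mm ahead of it and the grasp point (between the pads) lies 47 mm ahead of it; z points along the fingers, y is the line along which they close (so a half turn about z gives the same grasp; the last joint's range is limited). The gripper opens to 88 mm and grips with 3 to 60 N. Pads are 19 mm wide; open, the fingers measure 130 mm over their backs; the gripper's body (78 mm by 193 mm) begins 47 mm behind the grasp point.
Start: joints at [16.507, 20.546, 0.682, 0, -70.136, -16.507], TCP at [0.675, -0, 0.292] pointing down, gripper open.
Joint ranges: [-176.03, 176.03], [-82.01, 121.73], [-58.28, 71.71], [-173.87, 95.51], [-174.79, -0.11], [-173.66, 173.66]. Speed limits (degrees/s): [136.94, 136.94, 172.46, 180, 180, 180].

## Interface

Orientations are given as [roll, pitch, yaw] about the fixed x, y, z axes, in that order (R = Rz(yaw) Ry(pitch) Rx(roll)).
In Python, from plant import ctrl gives the robot as it stands.
- The arm moves only by the tool send_rows, never from a script. Its argument "deltas" is a list of rows, each a list of 2 entries, a list of its own where there are three numbers: the shift along the tool's x, y, z each as a share of 800 mm, from -1 to 1, then the turn about the tool's z as a share of 90 degrees, from -1 to 1. A call has exactly 5 rows; each row is the pose to reach, as a shift and turn from the pose commanded when the call began, along the tool's axes at that moment; what a row does not reach only later rows make up. A row lasts 1/12 s, in which the tool goes at most 41.7 mm and 7.16 degrees, less where a joint would pass 70% of its speed; a pose out of reach is approached as far as the arm can. A call with a number of a shift or a turn outside -1 to 1 is refused whole. A call with a gripper value outside its range is refused whole. "gripper" is the opening, from 0 (shut) to 1 (fully open), set as the call begins (left out, the last holds). The fingers move at their own pace and stop on an object; the grip force is fixed at half the most. Time passes only in rows, so rows that repeat a pose let the fingers close, or fill a call up. It gives the time, the measured TCP pose, the force, the opening and the grip force at its end, in the units of the state.
- ctrl.get_obs(): the state, without advancing time (a new reading comes with each control period).
- ctrl.snapshot(name): name is "scene" or "side" or "wrist"; returns a dict with "color" (480x640x3 uint8, red, green, blue), "vertical_fov" (degrees; the focal length in pixels is half the picture's height over the tangent of half this angle, whatever the lens; pixels are square), "cx", "cy" (the principal point, pixels), "rvec" (rotation vector, rad) and "tvec" (3), from world to camera coordinates, as OpenCV has them. Camera axes: x right, y down, z forward; pixel columns grow to the right and rows downward; lengths in m; the calibration is good to about 2 mm. A picture is of the moment at which its call begins. There is no depth.
- ctrl.close_job(): hands the job in; it is judged then, once.
Trained networks look in a picture, given as the dict that the camera call returned (one of the last four; its "shot" number tells which), for a name from the list of things; names that differ only in an ending like _2 or _b are one class to them, and where a whole thing is asked for, a point or a joint stands for the part that bears it (a point fixed in the world has none). Each returns a list of dicts, best first, with "conf" (0 to 1); they miss things now and then, are a little off and sometimes report something else, mostly with a low value. They report only what shows in the picture. A call takes as long as a camera call. They do not tell look-alikes from the thing itself.
- ctrl.boxes_of(picture, thing): "xy" ([column, row] as shares, 0 to 1, of the picture: columns of its width, rows of its height, amid what is visible of it).
- ctrl.cut_out(picture, thing): "pixels" (480x640 bool, what is visible of it) and "xy" ([column, row] as shares, 0 to 1, of the picture: columns of its width, rows of its height, amid what is visible of it).
The state is a dict: "clock": time; "joint_pos": joint angles; "qvel": joint speeds; "tau": joint torques, N m; "tool_pos": TCP position; "orientation": TCP orientation; "force": force on the tool from outside, world axes, zero at the start; "moment": the same for the moment, N m; "opening": finger opening in m; "gripper_force": force on a finger pad.
Only numpy, scipy, OpenCV 4.12 (cv2) and the standard library are available. Lean on these libraries where they do the work, as an engineer would, in place of code of your own. Each camera call takes 0.05 s, during which the arm holds its last target. There are 200 camera calls.

## Task

Get the bench ready for bonding: put the steel collar in the middle of the top of the square aluminium block and then the stepped plug on the collar with its spigot down in the bore, and stand the brass hex nut on the table to the left of the block as seen from the robot, opposite the middle of the block's left side and 90 mm from the block's centre to its own. Stand the empty white mixing cup midway between the amber jar and the steel can, and stack the loose domed lid, inverted as it lies, so that it cups squarely inside the one on the plywood stand. Leave all five released and upright, and do not shift the jar or the can.

Things in the scene. Friction and masses are not known exactly. Their poses are not given: they have to be found in the camera images.
- collar_mid (a point): Plain steel collar (thick ring) lying flat on the table: outside diameter 50, bore 28, 20 high. This point is on its axis, half-way up; z along the axis, up at the start. 
- plug_mid (a point): Stepped aluminium plug, 32 high, standing on its spigot: spigot diameter 20 and 8 long at the bottom, above it a head of diameter 44 and 24 high. The spigot fits loosely in the collar's bore (4 mm play all round) until the head rests on the collar's top. This point is on its axis, half-way up; z along the axis, up at the start. 
- nut_mid (a point): Brass hexagonal long nut standing on end, 36 across flats (41.6 across corners), 40 high. Two of its flats face its own +x and -x, the others every 60 degrees. This point is on its axis, half-way up; z along the axis, up at the start. 
- cup_mid (a point): Small white plastic mixing cup standing open side up, 66 high, outside diameter 52 at the rim tapering evenly to 40 at the foot, wall 3, rigid. This point is on its axis, half-way up; z along the axis, up at the start. 
- lid_mid (a point): Loose domed lid of spun aluminium lying inverted on the table (hollow up, flat crown down), 34 high: the upper 14 is a straight skirt of outside diameter 62, wall 3.5, below it the dome narrows to a flat crown of diameter 28. This point is on its axis, half-way up; z along the axis, up at the start. 
- block: Square aluminium block fixed to the table, 80 x 80, 30 high. Origin at the centre of its underside on the table; x away from the robot (give or take its yaw), y towards its left side as seen from the robot.
- lid_stand: Plywood base 90 x 90, 6 thick, fixed to the table, with a domed lid of the same size and shape as the loose one fixed inverted at its centre, hollow up, rim 40 above the table. Origin at the centre of the underside of the base. A lid stacked squarely in it goes in about 9 deep (dome resting on the rim), so that its own rim stands 65 and its half-height point 48 above the table.
- jar: Amber glass jar with black cap, diameter 64, 92 high, loose, standing. Origin at the centre of its underside. The can stands 210 from it, centre to centre, to its left or right (along its own y or -y).
- can: Plain steel can, diameter 60, 72 high, loose, standing. Origin at the centre of its underside.
Not all that is in view belongs to the job. What is shaped like the can but blue is not meant. Leave any green look-alike of the part that bears lid_mid alone.

How it is judged (in metres and radians):
At the end, for the whole second after the job is handed in: At rest and upright: collar flat on the block within 10 mm of centre; plug seated in it; nut 75 to 105 mm left of the block's centre, within 15 mm of its midline; cup within 15 mm (along, across) of the midpoint of jar and can; lid level in the stand's lid within 6 mm of centre (horizontal distance between collar_mid and block below 0.01 m and height (world z) of collar_mid between 0.036 and 0.044 m and angle between each of collar_mid, plug_mid, nut_mid, cup_mid's own z axis and vertical below 0.1 rad and horizontal distance between plug_mid and collar_mid below 0.008 m and height (world z) of plug_mid between 0.0535 and 0.0625 m and x of nut_mid in the frame of block between -0.015 and 0.015 m and y of nut_mid in the frame of block between 0.075 and 0.105 m and height (world z) of nut_mid between 0.015 and 0.025 m and x of cup_mid in the frame of jar between -0.015 and 0.015 m and (y of cup_mid in the frame of jar between 0.09 and 0.12 m or y of cup_mid in the frame of jar between -0.12 and -0.09 m) and horizontal distance between cup_mid and can between 0.088 and 0.122 m and height (world z) of cup_mid between 0.028 and 0.038 m and horizontal distance between lid_mid and lid_stand below 0.006 m and height (world z) of lid_mid between 0.043 and 0.052 m and angle between lid_mid's own z axis and vertical below 0.12 rad and linear speed of each of lid, cup, collar, plug, nut below 0.02 m/s); the robot touches nothing.
It fails at once if the jar is shifted by more than 20 mm (distance of jar from where it was at the start of the episode above 0.02 m).
It fails at once if the can is shifted by more than 20 mm (distance of can from where it was at the start of the episode above 0.02 m).
It also fails if it takes over 106 s, if anything falls off the work surface, if the arm or the gripper's body presses on something with over 40 N, if the wrist force passes 120 N, or if a joint passes its speed limit or range.

## Working session

There is one attempt and no reset: what is moved stays moved. The work goes in short steps, Python scripts to look and compute and a tool call to move; the robot and the scene stay as the last step left them, time stands still between calls to the robot, and variables do not carry over. Pictures are saved under pics/ and viewed, at most 14 in all, crops included, and the job is handed in when it is done.

Besides the shell and the picture viewer there is one more tool, called after ">>>" as name([rows], argument=value, ...), one row to a line, values as JSON. send_rows: Moves the arm, as the interface text tells. Shift numbers are shares of 800 mm and turn numbers shares of 90 degrees, none past 1 either way. Its arguments: {"type":"object","properties":{"deltas":{"type":"array","items":{"type":"array"}},"gripper":{"type":"number"}},"required":["deltas"]}

```bash
ls; mkdir -p pics; cat > h.py <<'E'
import numpy as np, cv2
from plant import ctrl
def K(s):
    h,w=s["color"].shape[:2]; f=h/2/np.tan(np.radians(s["vertical_fov"])/2)
    return f
def ray(s,u,v):
    R=cv2.Rodrigues(np.array(s["rvec"],float))[0]; t=np.array(s["tvec"],float)
    f=K(s); d=R.T@np.array([(u-s["cx"])/f,(v-s["cy"])/f,1.]); return -R.T@t,d
def at_z(s,u,v,z):
    c,d=ray(s,u,v); return c+d*(z-c[2])/d[2]
def proj(s,P):
    R=cv2.Rodrigues(np.array(s["rvec"],float))[0]; p=R@np.array(P)+np.array(s["tvec"]); f=K(s)
    return p[0]/p[2]*f+s["cx"],p[1]/p[2]*f+s["cy"]
def save(s,n): cv2.imwrite("pics/"+n+".png",s["color"][:,:,::-1])
E
python3 - <<'E'
from h import *
H=dict(collar_mid=.01,plug_mid=.016,nut_mid=.02,cup_mid=.033,lid_mid=.017,block=.015,lid_stand=.02,jar=.046,can=.036)
for n in ("scene","side","wrist"):
    s=ctrl.snapshot(n); save(s,n+"0"); print(n,s.keys(),s["vertical_fov"],-cv2.Rodrigues(np.array(s["rvec"]))[0].T@np.array(s["tvec"]))
    for k,z in H.items():
        for r in ctrl.boxes_of(s,k)[:3]:
            u,v=r["xy"][0]*640,r["xy"][1]*480
            print(k,round(r["conf"],2),round(u),round(v),at_z(s,u,v,z).round(3))
print(ctrl.get_obs())
E
```

```text
pics
scene dict_keys(['color', 'vertical_fov', 'cx', 'cy', 'rvec', 'tvec', 'shot']) 53.92486134367307 [1.23210256 0.40642751 0.72010701]
collar_mid 0.7 464 298 [0.482 0.314 0.01 ]
plug_mid 0.6 414 276 [0.475 0.201 0.016]
nut_mid 0.6 324 246 [ 0.488 -0.02   0.02 ]
cup_mid 0.78 184 219 [ 0.585 -0.365  0.033]
cup_mid 0.24 218 263 [ 0.671 -0.183  0.033]
lid_mid 0.66 365 258 [0.478 0.082 0.017]
lid_mid 0.62 391 232 [0.355 0.095 0.017]
block 0.62 236 220 [ 0.503 -0.269  0.015]
lid_stand 0.7 391 327 [0.639 0.217 0.02 ]
jar 0.79 298 294 [0.673 0.027 0.046]
can 0.79 215 262 [ 0.672 -0.19   0.036]
can 0.58 185 248 [ 0.671 -0.279  0.036]
side dict_keys(['color', 'vertical_fov', 'cx', 'cy', 'rvec', 'tvec', 'shot']) 51.183448338237 [ 0.27914974 -0.76807627  0.56854496]
collar_mid 0.69 314 193 [0.632 0.211 0.01 ]
collar_mid 0.57 242 184 [0.485 0.314 0.01 ]
plug_mid 0.78 251 201 [0.481 0.215 0.016]
plug_mid 0.58 424 363 [ 0.602 -0.344  0.016]
nut_mid 0.89 279 261 [ 0.474 -0.033  0.02 ]
cup_mid 0.92 425 363 [ 0.593 -0.358  0.033]
lid_mid 0.6 261 228 [0.474 0.097 0.017]
lid_mid 0.59 208 239 [0.363 0.
[... 626 characters left out ...]
175  0.036]
{'clock': 1.5, 'joint_pos': array([ 1.65072233e+01,  2.05466650e+01,  6.81310287e-01,  1.55129143e-03,
       -7.01371610e+01, -1.65072425e+01]), 'qvel': array([-0.01917643, -0.02623732,  0.00263386,  0.00695621, -0.07341235,
        0.07307424]), 'tau': array([ 2.46587471e-03, -5.82375169e+01,  2.93312109e+01,  7.00246945e+00,
        1.26380075e-02, -2.55280537e-05]), 'tool_pos': array([ 6.74971424e-01, -2.51638676e-05,  2.92157750e-01]), 'orientation': array([ 1.79998002e+02, -2.11366426e-03, -8.99994921e+01]), 'force': array([-0.67248344, -0.18022339,  0.08753257]), 'moment': array([-0.01592176,  0.0068903 , -0.02805504]), 'gripper_force': 0.0, 'opening': 0.08783499401110298}
```

View pics/scene0.png

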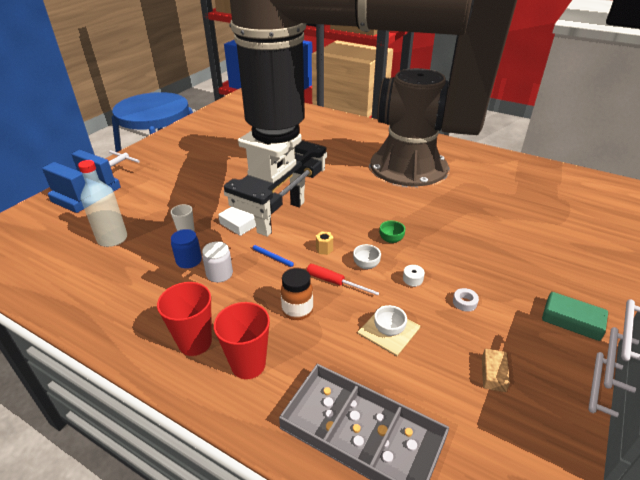

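View pics/side0.png

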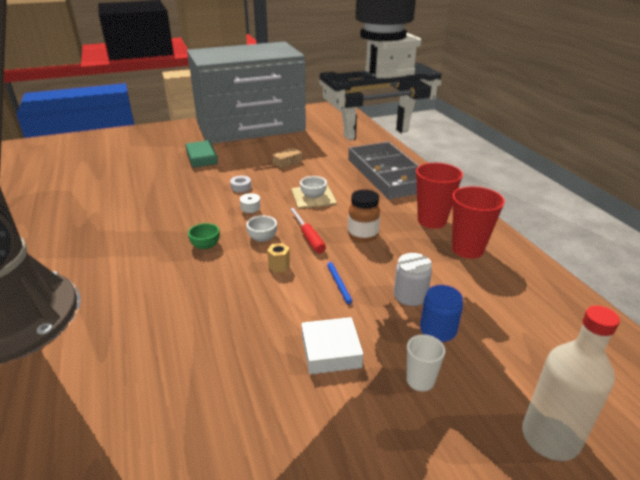

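View pics/wrist0.png

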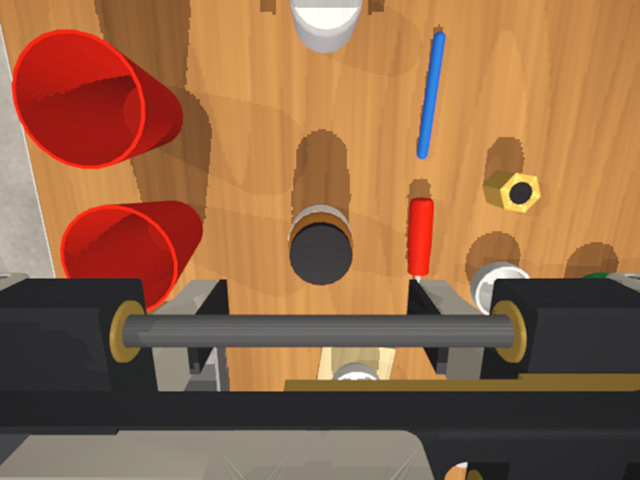

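The scene view shows the collar (464,298), plug (414,276), lid (367,256, with the green look-alike at 391,232), nut (324,243), cup (183,219), and the white can (217,262) with the blue one beside it. The jar is at (297,294), the stand at (390,325) and the block at (238,219), partly hidden by the gripper. The side view shows the block clearly at (331,345). The wrist view shows the jar (321,250), the nut (515,190) and the pen between them. Next I'll fit silhouettes.

```bash
cat >> h.py <<'E'
from scipy.optimize import minimize
RINGS=dict(collar_mid=[(.025,0),(.025,.02)],plug_mid=[(.01,0),(.022,.008),(.022,.032)],cup_mid=[(.02,0),(.026,.066)],
 lid_mid=[(.014,0),(.031,.02),(.031,.034)],jar=[(.032,0),(.032,.092)],can=[(.03,0),(.03,.072)],nut_mid=[(.0200,0),(.0200,.04)])
a=np.linspace(0,2*np.pi,48,endpoint=False)
def pts(k,p,z0=0):
    if k in("block","lid_stand"):
        h,t=(.04,.03) if k=="block" else (.045,.006)
        P=[(sx*h,sy*h,z) for sx,sy in((1,1),(1,-1),(-1,-1),(-1,1)) for z in(0,t)]
        if k=="lid_stand": P=P+[(r*np.cos(b),r*np.sin(b),z+.006) for r,z in RINGS["lid_mid"] for b in a]
        P=np.array(P); c,s=np.cos(p[2]),np.sin(p[2]); P[:,:2]=P[:,:2]@np.array([[c,s],[-s,c]])
    else: P=np.array([(r*np.cos(b),r*np.sin(b),z+z0) for r,z in RINGS[k] for b in a])
    return P+[p[0],p[1],0]
def hull(s,k,p,z0=0):
    f=K(s); M=np.array([[f,0,s["cx"]],[0,f,s["cy"]],[0,0,1]])
    q=cv2.projectPoints(pts(k,p,z0),np.array(s["rvec"],float),np.array(s["tvec"],float),M,None)[0]
    im=np.zeros((480,640),np.uint8); cv2.fillConvexPoly(im,cv2.convexHull((q*16).astype(np.int32)),255,shift=4,lineType=cv2.LINE_AA); return im/255.
def mask(s,k,xy,tol=.06,z=.02):
    best=None
    for r in ctrl.cut_out(s,k):
        u,v=r["xy"][0]*640,r["xy"][1]*480; d=np.hypot(*(at_z(s,u,v,z)[:2]-xy[:2]))
        if d<tol and (best is None or r["conf"]>best[0]): best=(r["conf"],np.array(r["pixels"]))
    return None if best is None else best[1]
def fit(shots,k,p0,z0=0,tol=.06):
    ms=[(s,mask(s,k,p0,tol,z0+.02)) for s in shots]; ms=[(s,m) for s,m in ms if m is not None]
    if not ms: return None
    def c(p):
        e=0
        for s,m in ms:
            h=hull(s,k,p,z0); e+=1-np.minimum(h,m).sum()/np.maximum(h,m).sum()
        return e/len(ms)
    n=len(p0); S=np.vstack([p0]+[np.array(p0)+d for d in np.diag([.012,.012,.3][:n])])
    b=minimize(c,p0,method="Nelder-Mead",options=dict(initial_simplex=S,xatol=2e-4,fatol=1e-4,maxfev=200))
    return b.x.round(4),round(1-b.fun,3),len(ms)
E
python3 - <<'E'
from h import *
P=dict(collar_mid=[.484,.314],plug_mid=[.478,.205],nut_mid=[.478,-.026],cup_mid=[.588,-.36],lid_mid=[.476,.085],block=[.49,-.264,0],lid_stand=[.634,.2,0],jar=[.673,.027],can=[.668,-.186])
S=[ctrl.snapshot(n) for n in("scene","side","wrist")]
for k,p in P.items(): print(k,[fit([s],k,p) for s in S[:2]], fit([S[2]],k,p) if k in("lid_mid","nut_mid","jar") else "")
s=S[1]; print("pen/redcups/bottle",[at_z(s,*uv,0)[:2].round(3) for uv in((332,267),(350,300),(433,222),(472,252),(555,440),(293,210),(320,247))])
E
```

```text
collar_mid [(array([0.4803, 0.3158]), np.float64(0.861), 1), (array([0.4807, 0.3182]), np.float64(0.84), 1)] 
plug_mid [(array([0.4776, 0.1981]), np.float64(0.823), 1), (array([0.4744, 0.2001]), np.float64(0.855), 1)] 
nut_mid [(array([ 0.4763, -0.0249]), np.float64(0.85), 1), (array([ 0.4762, -0.0221]), np.float64(0.861), 1)] (array([ 0.4763, -0.0249]), np.float64(0.84), 1)
cup_mid [(array([ 0.5861, -0.3659]), np.float64(0.759), 1), (array([ 0.5883, -0.3588]), np.float64(0.91), 1)] 
lid_mid [(array([0.476, 0.085]), np.float64(0.918), 1), (array([0.4717, 0.0831]), np.float64(0.925), 1)] (array([0.4753, 0.0825]), np.float64(0.469), 1)
block [(array([ 0.4901, -0.2692,  0.0989]), np.float64(0.614), 1), (array([ 0.4881, -0.2614, -0.2148]), np.float64(0.927), 1)] 
lid_stand [(array([ 0.6306,  0.2097, -0.1269]), np.float64(0.905), 1), (array([ 0.63  ,  0.2119, -0.171 ]), np.float64(0.863), 1)] 
jar [(array([0.6763, 0.0245]), np.float64(0.887), 1), (array([0.6751, 0.0291]), np.float64(0.848), 1)] (array([0.6724, 0.0184]), np.float64(0.843), 1)
can [(array([ 0.668 , -0.1874]), np.float64(0.881), 1), (array([ 0.6701, -0.1823]), np.float64(0.858), 1)] 
pen/redcups/bottle [array([ 0.57, -0.06]), array([ 0.564, -0.16 ]), array([0.836, 0.016]), array([ 0.848, -0.11 ]), array([ 0.701, -0.505]), array([0.567, 0.171]), array([0.572, 0.011])]
```

>>> send_rows([
  [[-0.04, 0.024, 0.012], 0],
  [[-0.08, 0.049, 0.023], 0],
  [[-0.12, 0.073, 0.035], 0],
  [[-0.16, 0.097, 0.046], 0],
  [[-0.2, 0.122, 0.058], 0],
], gripper=1)

```text
clock: 3.12
tool_pos: [0.5765, 0.1612, 0.2456]
orientation: [-180.0, 0.0, -90.0]
force: [0.9, 0.7, -0.3]
opening: 0.0877
gripper_force: 0.0
```

>>> send_rows([
  [[-0.04, 0.024, 0.012], 0],
  [[-0.08, 0.049, 0.023], 0],
  [[-0.12, 0.073, 0.035], 0],
  [[-0.16, 0.097, 0.046], 0],
  [[-0.196, 0.121, 0.057], 0],
])

```text
clock: 3.53
tool_pos: [0.4795, 0.3186, 0.2001]
orientation: [-180.0, 0.0, -90.0]
force: [0.4, -0.2, -0.6]
opening: 0.0876
gripper_force: 0.0
```

```bash
python3 - <<'E'
from h import *
s=ctrl.snapshot("wrist"); save(s,"w1"); print(fit([s],"collar_mid",[.4805,.317]), ctrl.get_obs()["tool_pos"])
for k,p in dict(plug_mid=[.476,.199],lid_mid=[.475,.083],lid_stand=[.63,.21,-.15]).items(): print(k,fit([s],k,p))
E
```

```text
(array([0.481 , 0.3168]), np.float64(0.695), 1) [0.47802754 0.31991646 0.19892705]
plug_mid (array([0.4758, 0.1995]), np.float64(0.928), 1)
lid_mid None
lid_stand (array([ 0.6286,  0.2104, -0.131 ]), np.float64(0.938), 1)
```

View pics/w1.png

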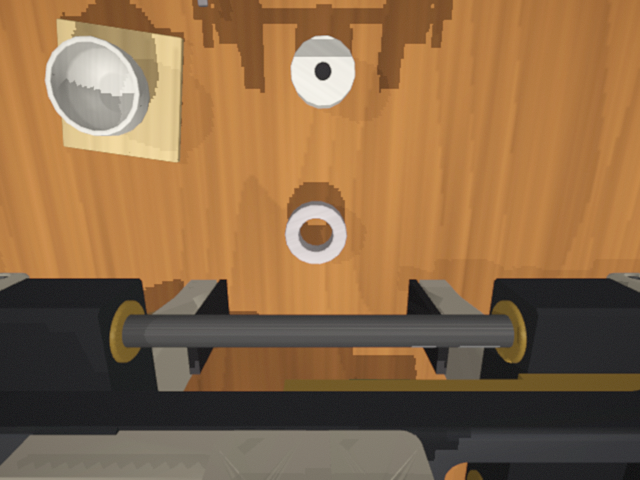

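The wrist view shows the collar at (316,232), centred between the fingers, with the plug at (323,72) and the stand at (120,90). Their fits agree with the overview.

>>> send_rows([
  [[0, 0, 0.04], 0],
  [[0, 0, 0.08], 0],
  [[0, 0, 0.12], 0],
  [[0, 0, 0.15], 0],
  [[0, 0, 0.162], 0],
])

```text
clock: 4.2
tool_pos: [0.4802, 0.3143, 0.0676]
orientation: [179.8, -0.2, -90.1]
force: [-0.6, -0.9, -0.5]
opening: 0.0879
gripper_force: 0.0
```

>>> send_rows([
  [[0, 0, 0], 0],
  [[0, 0, 0], 0],
  [[0, 0, 0], 0],
  [[0, 0, 0], 0],
  [[0, 0, 0], 0],
], gripper=0)

```text
clock: 4.62
tool_pos: [0.4812, 0.3174, 0.0722]
orientation: [-179.9, 0.1, -90.0]
force: [-0.5, 0.1, -0.1]
opening: 0.0603
gripper_force: 0.0
```

>>> send_rows([
  [[0, 0, 0], 0],
  [[0, 0, 0], 0],
  [[0, 0, 0], 0],
  [[0, 0, 0], 0],
  [[0, 0, 0], 0],
])

```text
clock: 5.03
tool_pos: [0.4809, 0.3172, 0.0715]
orientation: [-179.9, 0.0, -90.0]
force: [-1.7, -0.2, 6.8]
opening: 0.0496
gripper_force: 30.0
```

>>> send_rows([
  [[0, 0, -0.03], 0],
  [[0, 0, -0.07], 0],
  [[0, 0, -0.11], 0],
  [[0.02, 0, -0.145], 0],
  [[0.06, 0, -0.162], 0],
])

```text
clock: 5.45
tool_pos: [0.482, 0.2715, 0.2039]
orientation: [-179.7, 0.2, -89.8]
force: [1.3, -0.7, -1.7]
opening: 0.0497
gripper_force: 30.0
```

>>> send_rows([
  [[0.05, 0, 0], 0],
  [[0.1, 0, 0], 0],
  [[0.15, 0, 0], 0],
  [[0.2, 0, 0], 0],
  [[0.25, 0, 0], 0],
])

```text
clock: 5.87
tool_pos: [0.4797, 0.067, 0.2002]
orientation: [180.0, 0.0, -90.0]
force: [0.7, -0.3, -2.5]
opening: 0.0495
gripper_force: 30.0
```

>>> send_rows([
  [[0.05, 0, 0], 0],
  [[0.1, -0.002, 0], 0],
  [[0.15, -0.004, 0], 0],
  [[0.2, -0.007, 0], 0],
  [[0.25, -0.009, 0], 0],
])

```text
clock: 6.28
tool_pos: [0.4873, -0.133, 0.2003]
orientation: [-180.0, 0.0, -90.0]
force: [2.0, 0.7, -2.5]
opening: 0.05
gripper_force: 30.0
```

>>> send_rows([
  [[0.04, 0, 0], 0],
  [[0.07, 0, 0], 0],
  [[0.07, 0, 0], 0],
  [[0.07, 0, 0], 0],
  [[0.07, 0, 0], 0],
])

```text
clock: 6.7
tool_pos: [0.4874, -0.1871, 0.1999]
orientation: [180.0, 0.0, -90.0]
force: [0.2, 0.8, -2.1]
opening: 0.0497
gripper_force: 30.0
```

```bash
python3 - <<'E'
from h import *
s=ctrl.snapshot("wrist"); save(s,"w2"); print(fit([s],"block",[.488,-.262,-.2]), ctrl.get_obs()["tool_pos"])
s=ctrl.snapshot("scene"); print(fit([s],"block",[.488,-.262,-.2]))
E
```

```text
(array([ 0.4874, -0.2638, -0.1946]), np.float64(0.96), 1) [ 0.48769013 -0.18641113  0.20013547]
(array([ 0.4868, -0.2668, -0.2534]), np.float64(0.897), 1)
```

View pics/w2.png

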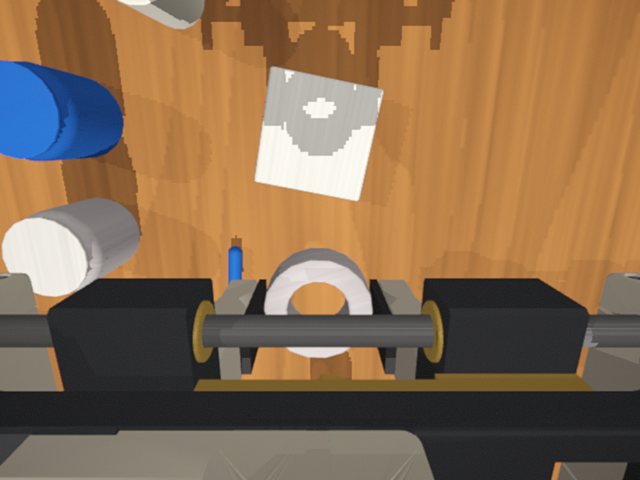

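The held collar is at (318,300) and the block centred near (319,133), turned about −11°, which agrees with the fit (0.4874, −0.2638).

>>> send_rows([
  [[0.03, 0, 0], 0],
  [[0.06, 0, 0], 0],
  [[0.09, 0, 0.01], 0],
  [[0.0955, 0, 0.04], 0],
  [[0.0955, 0, 0.07], 0],
])

```text
clock: 7.32
tool_pos: [0.4888, -0.2644, 0.1445]
orientation: [-179.8, -0.0, -90.0]
force: [0.8, 0.6, -2.8]
opening: 0.0495
gripper_force: 30.0
```

>>> send_rows([
  [[0, 0, 0.02], 0],
  [[0, 0, 0.035], 0],
  [[0, 0, 0.045], 0],
  [[0, 0, 0.052], 0],
  [[0, 0, 0.053], 0],
])

```text
clock: 7.73
tool_pos: [0.488, -0.2631, 0.1016]
orientation: [180.0, -0.0, -89.9]
force: [-0.1, -0.5, -0.6]
opening: 0.0496
gripper_force: 30.0
```

>>> send_rows([
  [[0, 0, 0], 0],
  [[0, 0, 0], 0],
  [[0, 0, 0.001], 0],
  [[0, 0, 0.001], 0],
  [[0, 0, 0.001], 0],
])

```text
clock: 8.15
tool_pos: [0.4883, -0.2636, 0.1016]
orientation: [-179.9, -0.0, -90.0]
force: [0.9, 0.8, 0.7]
opening: 0.0496
gripper_force: 30.0
```

>>> send_rows([
  [[0, 0, 0], 0],
  [[0, 0, 0], 0],
  [[0, 0, 0], 0],
  [[0, 0, 0], 0],
  [[0, 0, 0], 0],
], gripper=0.9)

```text
clock: 8.57
tool_pos: [0.4877, -0.2637, 0.1009]
orientation: [180.0, -0.0, -90.0]
force: [0.2, 0.2, -0.7]
opening: 0.0757
gripper_force: 0.0
```

>>> send_rows([
  [[0, 0, -0.02], 0],
  [[0, 0, -0.06], 0],
  [[0, 0, -0.1], 0],
  [[-0.04, 0, -0.12], 0],
  [[-0.09, 0, -0.123], 0],
], gripper=1)

```text
clock: 8.98
tool_pos: [0.4895, -0.1928, 0.2029]
orientation: [-179.7, -0.1, -90.2]
force: [1.2, 1.4, 0.3]
opening: 0.0881
gripper_force: 0.0
```

```bash
python3 - <<'E'
from h import *
s=ctrl.snapshot("wrist"); print(fit([s],"collar_mid",[.4875,-.2636],.03), ctrl.get_obs()["tool_pos"])
m=mask(s,"collar_mid",np.array([.4875,-.2636]),.06,.05)
c=cv2.fitEllipse(max(cv2.findContours(m.astype(np.uint8),0,1)[0],key=len)); print(c, at_z(s,*c[0],.05))
E
```

```text
(array([ 0.4877, -0.2633]), np.float64(0.668), 1) [ 0.4882828  -0.18833432  0.20094171]
((320.13641357421875, 144.9848175048828), (71.57684326171875, 74.49618530273438), 5.632735729217529) [ 0.48790299 -0.26461148  0.05      ]
```

>>> send_rows([
  [[-0.048, 0, 0], 0],
  [[-0.096, 0, 0], 0],
  [[-0.144, 0.005, 0], 0],
  [[-0.192, 0.01, 0], 0],
  [[-0.24, 0.015, 0], 0],
])

```text
clock: 9.55
tool_pos: [0.4753, 0.0012, 0.199]
orientation: [180.0, -0.0, -90.1]
force: [0.7, 0.1, 0.0]
opening: 0.0877
gripper_force: 0.0
```

>>> send_rows([
  [[-0.048, 0, 0], 0],
  [[-0.096, 0, 0], 0],
  [[-0.144, 0, 0], 0],
  [[-0.192, 0, 0], 0],
  [[-0.23, 0, 0], 0],
])

```text
clock: 9.97
tool_pos: [0.4759, 0.1864, 0.1991]
orientation: [-180.0, -0.0, -90.0]
force: [0.3, -0.2, -0.3]
opening: 0.0875
gripper_force: 0.0
```

>>> send_rows([
  [[-0.019, 0, 0], 0],
  [[-0.019, 0, 0.02], 0],
  [[-0.019, 0, 0.05], 0],
  [[-0.019, 0, 0.05], 0],
  [[-0.019, 0, 0.05], 0],
])

```text
clock: 10.38
tool_pos: [0.4754, 0.1983, 0.1583]
orientation: [179.8, -0.2, -90.0]
force: [-0.0, -0.0, 0.7]
opening: 0.0876
gripper_force: 0.0
```

```bash
python3 - <<'E'
from h import *
s=ctrl.snapshot("wrist"); print(fit([s],"plug_mid",[.4758,.1995]), ctrl.get_obs()["tool_pos"])
print(fit([s],"lid_mid",[.474,.083]))
E
```

```text
(array([0.4757, 0.1985]), np.float64(0.936), 1) [0.47639168 0.19916954 0.16010685]
(array([0.4724, 0.0853]), np.float64(0.939), 1)
```

>>> send_rows([
  [[0.001, 0, 0.03], 0],
  [[0.001, 0, 0.06], 0],
  [[0.001, 0, 0.085], 0],
  [[0.001, 0, 0.1], 0],
  [[0.001, 0, 0.1015], 0],
])

```text
clock: 10.95
tool_pos: [0.4754, 0.198, 0.077]
orientation: [179.9, -0.1, -90.0]
force: [-0.8, 0.2, 0.4]
opening: 0.0872
gripper_force: 0.0
```

>>> send_rows([
  [[0, 0, 0], 0],
  [[0, 0, 0], 0],
  [[0, 0, 0], 0],
  [[0, 0, 0], 0],
  [[0, 0, 0], 0],
], gripper=0)

```text
clock: 11.37
tool_pos: [0.4761, 0.1991, 0.079]
orientation: [-179.9, 0.1, -90.0]
force: [0.3, 0.4, -0.2]
opening: 0.0597
gripper_force: 0.0
```

>>> send_rows([
  [[0, 0, 0], 0],
  [[0, 0, 0], 0],
  [[0, 0, 0], 0],
  [[0, 0, 0], 0],
  [[0, 0, 0], 0],
])

```text
clock: 11.78
tool_pos: [0.4759, 0.1989, 0.0784]
orientation: [-180.0, 0.0, -90.0]
force: [-0.3, 0.5, 3.5]
opening: 0.042
gripper_force: 30.0
```

>>> send_rows([
  [[0, 0, -0.03], 0],
  [[0, 0, -0.07], 0],
  [[0, 0, -0.11], 0],
  [[0, 0, -0.14], 0],
  [[0, 0, -0.15], 0],
])

```text
clock: 12.2
tool_pos: [0.477, 0.1997, 0.2019]
orientation: [-179.8, 0.2, -90.0]
force: [0.5, 0.4, 0.1]
opening: 0.0423
gripper_force: 30.0
```

>>> send_rows([
  [[0.048, 0, 0], 0],
  [[0.096, 0, 0], 0],
  [[0.144, -0.005, 0], 0],
  [[0.192, -0.01, 0], 0],
  [[0.24, -0.015, 0], 0],
])

```text
clock: 12.62
tool_pos: [0.4871, 0.0052, 0.1976]
orientation: [180.0, 0.0, -90.0]
force: [2.0, 0.5, -1.1]
opening: 0.0422
gripper_force: 30.0
```

>>> send_rows([
  [[0.048, 0, 0], 0],
  [[0.096, 0, 0], 0],
  [[0.144, 0, 0], 0],
  [[0.192, 0, 0], 0],
  [[0.24, 0, 0], 0],
])

```text
clock: 13.03
tool_pos: [0.487, -0.187, 0.1974]
orientation: [179.9, 0.0, -90.0]
force: [1.5, 0.4, -1.7]
opening: 0.0422
gripper_force: 30.0
```

>>> send_rows([
  [[0.04, 0, 0], 0],
  [[0.07, 0, 0], 0],
  [[0.09, 0, 0], 0],
  [[0.0985, 0, 0.02], 0],
  [[0.0985, 0, 0.04], 0],
])

```text
clock: 13.45
tool_pos: [0.4877, -0.2657, 0.1655]
orientation: [-180.0, -0.0, -90.1]
force: [0.2, 0.3, -1.7]
opening: 0.0425
gripper_force: 30.0
```

```bash
python3 - <<'E'
from h import *
s=ctrl.snapshot("side"); w=ctrl.snapshot("wrist"); o=ctrl.get_obs(); print(o["tool_pos"],o["opening"])
a=cv2.resize(s["color"][240:400,230:430],(800,600)[:1]*1+(640,)) if 0 else cv2.resize(s["color"][230:390,230:430],(400,320))
b=cv2.resize(w["color"][200:400,200:450],(400,320))
cv2.imwrite("pics/p3.png",np.hstack([a,b])[:,:,::-1])
print(fit([s],"plug_mid",[.4878,-.264],o["tool_pos"][2]-.078))
E
```

```text
[ 0.48559085 -0.2639926   0.16291139] 0.042171824161030366
(array([ 0.4887, -0.2611]), np.float64(0.823), 1)
```

View pics/p3.png

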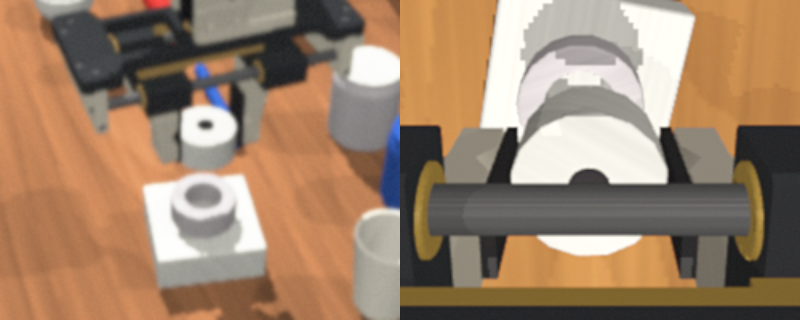

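The left crop shows the plug gripped upright just above the collar. The right crop shows it centred over the bore line. I'll lower it now.

>>> send_rows([
  [[0, 0, 0.015], 0],
  [[0, 0, 0.03], 0],
  [[0, 0, 0.04], 0],
  [[0, 0, 0.05], 0],
  [[0, 0, 0.0565], 0],
])

```text
clock: 14.02
tool_pos: [0.4879, -0.2637, 0.1206]
orientation: [180.0, 0.0, -90.0]
force: [-0.1, 0.1, -0.9]
opening: 0.0425
gripper_force: 30.0
```

>>> send_rows([
  [[0, 0, 0], 0],
  [[0, 0, 0], 0],
  [[0, 0, 0.001], 0],
  [[0, 0, 0.001], 0],
  [[0, 0, 0.001], 0],
])

```text
clock: 14.43
tool_pos: [0.4879, -0.264, 0.1204]
orientation: [-180.0, -0.0, -90.0]
force: [0.4, 0.0, -1.5]
opening: 0.0423
gripper_force: 30.0
```

>>> send_rows([
  [[0, 0, 0], 0],
  [[0, 0, 0], 0],
  [[0, 0, 0], 0],
  [[0, 0, 0], 0],
  [[0, 0, 0], 0],
], gripper=0.85)

```text
clock: 14.85
tool_pos: [0.4878, -0.264, 0.1202]
orientation: [-180.0, -0.0, -90.0]
force: [-0.1, 0.6, -0.5]
opening: 0.07
gripper_force: 0.0
```

>>> send_rows([
  [[0, 0, -0.02], 0],
  [[0, 0, -0.06], 0],
  [[0, 0, -0.1], 0],
  [[-0.04, 0, -0.1], 0],
  [[-0.09, 0, -0.1], 0],
], gripper=1)

```text
clock: 15.27
tool_pos: [0.4889, -0.1929, 0.2022]
orientation: [-179.8, -0.0, -90.2]
force: [0.3, 1.1, -0.0]
opening: 0.0877
gripper_force: 0.0
```

```bash
python3 - <<'E'
from h import *
w=ctrl.snapshot("wrist"); s=ctrl.snapshot("side"); o=ctrl.get_obs(); print(o["tool_pos"])
for q in (w,s):
  print(fit([q],"plug_mid",[.4878,-.264],.042),fit([q],"collar_mid",[.4878,-.264],.03))
a=cv2.resize(s["color"][250:410,230:430],(400,320))
b=cv2.resize(w["color"][50:250,200:450],(400,320))
cv2.imwrite("pics/p4.png",np.hstack([a,b])[:,:,::-1])
E
```

```text
[ 0.48786292 -0.18865604  0.20097871]
(array([ 0.4871, -0.2643]), np.float64(0.946), 1) (array([ 0.5061, -0.2564]), np.float64(0.007), 1)
(array([ 0.4873, -0.2618]), np.float64(0.936), 1) (array([ 0.4885, -0.2623]), np.float64(0.413), 1)
```

View pics/p4.png

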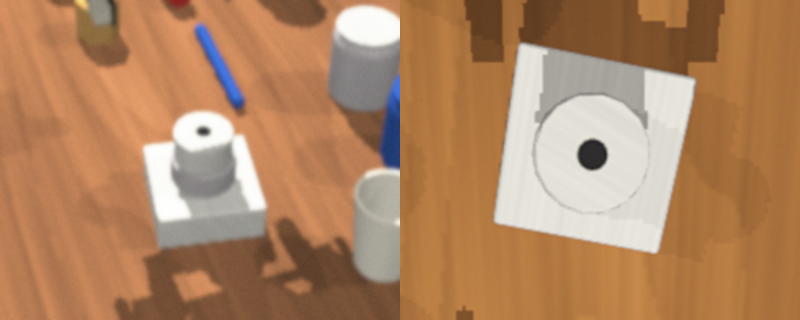

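Both crops show the plug seated square in the collar, at the middle of the block. The nut is next.

>>> send_rows([
  [[-0.045, 0.005, 0], 0],
  [[-0.09, 0.01, 0], 0],
  [[-0.135, 0.0145, 0], 0],
  [[-0.18, 0.0145, 0], 0],
  [[-0.21, 0.0145, 0], 0],
])

```text
clock: 15.98
tool_pos: [0.4761, -0.0229, 0.2001]
orientation: [-180.0, 0.0, -90.1]
force: [0.6, 0.2, -0.4]
opening: 0.0876
gripper_force: 0.0
```

```bash
python3 - <<'E'
import h
from h import *
_p=h.pts
def pts(k,p,z0=0):
    if k=="nut_mid":
        return np.array([(.0208*np.cos(b+p[2])+p[0],.0208*np.sin(b+p[2])+p[1],z+z0) for z in(0,.04) for b in np.radians(np.arange(30,390,60))])
    return _p(k,p,z0)
h.pts=pts
w=ctrl.snapshot("wrist"); save(w,"w5")
for y in(-.3,0,.3): print(fit([w],"nut_mid",[.476,-.024,y]))
print(fit([w],"jar",[.674,.026]),fit([w],"can",[.669,-.185]),ctrl.get_obs()["tool_pos"])
E
```

```text
(array([ 0.4756, -0.0249,  0.2718]), np.float64(0.926), 1)
(array([ 0.4757, -0.025 ,  0.2829]), np.float64(0.925), 1)
(array([ 0.4756, -0.0249,  0.2755]), np.float64(0.926), 1)
(array([0.6823, 0.0056]), np.float64(0.19), 1) (array([ 0.6703, -0.1883]), np.float64(0.985), 1) [ 0.47614888 -0.02502863  0.19986165]
```

View pics/w5.png

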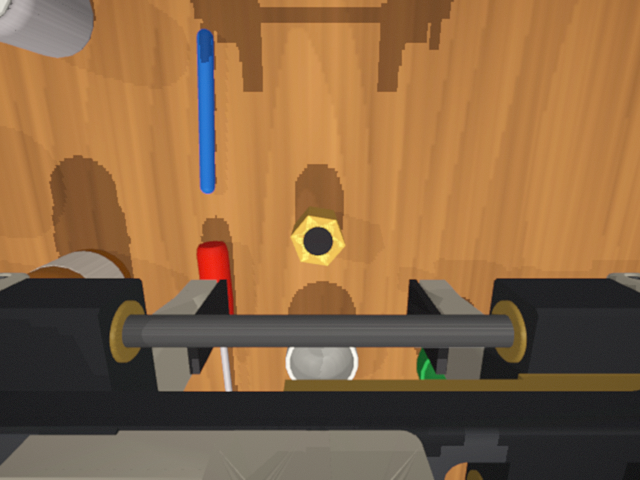

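The nut is at (318,240), turned about 16°, with the screwdriver at (213,270) and the pen at (206,110) clear of the fingers.

>>> send_rows([
  [[0.001, 0, 0.02], -0.07],
  [[0.001, 0, 0.06], -0.14],
  [[0.001, 0, 0.1], -0.175],
  [[0.001, 0, 0.135], -0.175],
  [[0.001, 0, 0.1475], -0.175],
])

```text
clock: 16.7
tool_pos: [0.4741, -0.0268, 0.0786]
orientation: [179.7, 0.0, -74.4]
force: [-1.1, -0.4, 1.1]
opening: 0.088
gripper_force: 0.0
```

>>> send_rows([
  [[0, 0, 0], 0],
  [[0, 0, 0], 0],
  [[0, 0, 0], 0],
  [[0, 0, 0], 0],
  [[0, 0, 0], 0],
], gripper=0)

```text
clock: 17.12
tool_pos: [0.4769, -0.0248, 0.0833]
orientation: [-179.9, 0.0, -74.3]
force: [-0.5, -0.1, -0.4]
opening: 0.0598
gripper_force: 0.0
```

>>> send_rows([
  [[0, 0, 0], 0],
  [[0, 0, 0], 0],
  [[0, 0, 0], 0],
  [[0, 0, 0], 0],
  [[0, 0, 0], 0],
])

```text
clock: 17.53
tool_pos: [0.4763, -0.0247, 0.0825]
orientation: [-180.0, -0.0, -74.2]
force: [-1.3, 0.8, 5.3]
opening: 0.0364
gripper_force: 30.0
```

>>> send_rows([
  [[0, 0, 0], 0],
  [[0, 0, -0.02], 0],
  [[0, 0, -0.06], 0.05],
  [[0, 0, -0.09], 0.12],
  [[0, 0, -0.1], 0.175],
])

```text
clock: 17.95
tool_pos: [0.4774, -0.0245, 0.1652]
orientation: [-179.8, 0.1, -90.3]
force: [0.6, 0.8, -2.3]
opening: 0.0362
gripper_force: 30.0
```

>>> send_rows([
  [[0.045, -0.009, 0], 0],
  [[0.09, -0.018, 0], 0],
  [[0.135, -0.027, 0], 0],
  [[0.175, -0.034, 0], 0],
  [[0.188, -0.036, 0], 0],
])

```text
clock: 18.37
tool_pos: [0.5051, -0.1783, 0.1615]
orientation: [179.9, -0.0, -90.1]
force: [1.0, -0.3, -2.0]
opening: 0.0362
gripper_force: 30.0
```

>>> send_rows([
  [[0, 0, 0.03], 0],
  [[0, 0, 0.06], 0],
  [[0, 0, 0.085], 0],
  [[0, 0, 0.096], 0],
  [[0, 0, 0.099], 0],
])

```text
clock: 18.78
tool_pos: [0.5031, -0.1752, 0.0818]
orientation: [179.7, -0.0, -90.0]
force: [-10.5, 3.4, 22.8]
opening: 0.0365
gripper_force: 30.0
```

>>> send_rows([
  [[0, 0, 0], 0],
  [[0, 0, 0], 0],
  [[0, 0, 0.001], 0],
  [[0, 0, 0.001], 0],
  [[0, 0, 0.001], 0],
])

```text
clock: 19.2
tool_pos: [0.5052, -0.1751, 0.0824]
orientation: [-180.0, 0.0, -90.0]
force: [0.4, -0.2, -2.0]
opening: 0.0364
gripper_force: 30.0
```

>>> send_rows([
  [[0, 0, 0], 0],
  [[0, 0, 0], 0],
  [[0, 0, 0], 0],
  [[0, 0, 0], 0],
  [[0, 0, 0], 0],
], gripper=0.75)

```text
clock: 19.62
tool_pos: [0.5051, -0.1752, 0.0823]
orientation: [-180.0, -0.0, -90.0]
force: [0.1, 0.1, -0.5]
opening: 0.0627
gripper_force: 0.0
```

>>> send_rows([
  [[0, 0, -0.02], 0],
  [[0, 0, -0.06], 0],
  [[0, 0, -0.1], 0],
  [[0, 0, -0.13], 0],
  [[0, 0, -0.15], 0],
])

```text
clock: 20.03
tool_pos: [0.5058, -0.1754, 0.2052]
orientation: [-179.8, -0.0, -90.0]
force: [0.5, 0.3, -1.3]
opening: 0.0657
gripper_force: 0.0
```

```bash
python3 - <<'E'
from h import *
w=ctrl.snapshot("wrist"); b=np.array([.4875,-.2638]); r=fit([w],"nut_mid",[.505,-.1755]); print(r, ctrl.get_obs()["tool_pos"])
d=r[0]-b; c,s=np.cos(-.195),np.sin(-.195); print("in block",c*d[0]+s*d[1],-s*d[0]+c*d[1])
s=ctrl.snapshot("side"); print(fit([s],"nut_mid",[.505,-.1755]),fit([s],"plug_mid",[.4878,-.264],.042))
E
```

```text
(array([ 0.5046, -0.1754]), np.float64(0.874), 1) [ 0.50659103 -0.1754009   0.20560389]
in block -0.0003530465413802662 0.09003802173604004
(array([ 0.5056, -0.1707]), np.float64(0.663), 1) (array([ 0.4874, -0.2617]), np.float64(0.888), 1)
```

>>> send_rows([
  [[0.045, -0.019, 0], 0],
  [[0.09, -0.038, 0], 0],
  [[0.135, -0.057, 0], 0],
  [[0.18, -0.076, 0], 0],
  [[0.22, -0.0955, 0], 0],
], gripper=1)

```text
clock: 20.7
tool_pos: [0.5812, -0.3532, 0.2002]
orientation: [179.8, 0.0, -90.0]
force: [0.4, 0.2, -0.8]
opening: 0.0867
gripper_force: 0.0
```

>>> send_rows([
  [[0.014, -0.007, 0], 0],
  [[0.014, -0.007, 0], 0],
  [[0.014, -0.007, 0], 0],
  [[0.014, -0.007, 0], 0],
  [[0.014, -0.007, 0], 0],
])

```text
clock: 21.12
tool_pos: [0.5865, -0.3614, 0.2017]
orientation: [179.9, 0.0, -90.0]
force: [0.0, -0.2, -0.6]
opening: 0.0877
gripper_force: 0.0
```

```bash
python3 - <<'E'
from h import *
w=ctrl.snapshot("wrist"); save(w,"w6"); print(fit([w],"cup_mid",[.587,-.361],0,.1), ctrl.get_obs()["tool_pos"])
E
```

```text
(array([ 0.5884, -0.3614]), np.float64(0.935), 1) [ 0.58686957 -0.36146432  0.20245953]
```

View pics/w6.png

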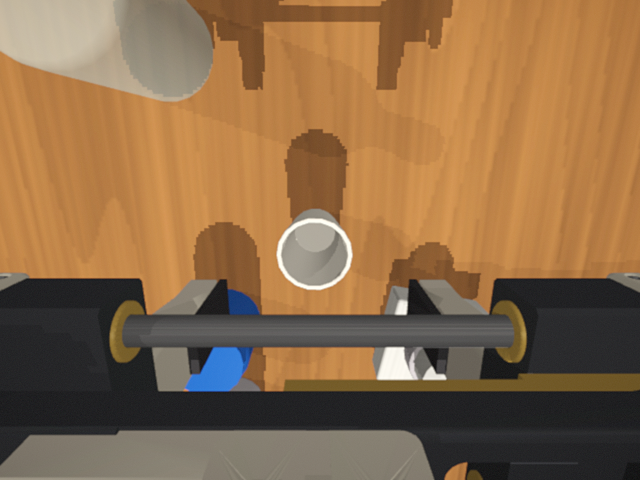

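The cup is at (315,253), centred between the fingers. The blue can and the block are clear of the descent.

>>> send_rows([
  [[-0.001, -0.0015, 0.03], 0],
  [[-0.001, -0.0015, 0.07], 0],
  [[-0.001, -0.0015, 0.1], 0],
  [[-0.001, -0.0015, 0.12], 0],
  [[-0.001, -0.0015, 0.125], 0],
])

```text
clock: 21.63
tool_pos: [0.5866, -0.3602, 0.0992]
orientation: [179.8, 0.1, -90.0]
force: [-0.9, 0.4, 0.1]
opening: 0.0879
gripper_force: 0.0
```

>>> send_rows([
  [[0, 0, 0], 0],
  [[0, 0, 0], 0],
  [[0, 0, 0], 0],
  [[0, 0, 0], 0],
  [[0, 0, 0], 0],
], gripper=0)

```text
clock: 22.05
tool_pos: [0.5887, -0.3617, 0.1035]
orientation: [-179.9, -0.0, -90.0]
force: [0.7, 0.4, 0.4]
opening: 0.0601
gripper_force: 0.0
```

>>> send_rows([
  [[0, 0, 0], 0],
  [[0, 0, 0], 0],
  [[0, 0, 0], 0],
  [[0, 0, 0], 0],
  [[0, 0, 0], 0],
])

```text
clock: 22.47
tool_pos: [0.5885, -0.3618, 0.1029]
orientation: [-180.0, -0.0, -90.0]
force: [-1.0, 0.2, 6.2]
opening: 0.0494
gripper_force: 30.0
```

>>> send_rows([
  [[0, 0, -0.03], 0],
  [[0, 0, -0.07], 0],
  [[0, 0, -0.11], 0],
  [[0, 0, -0.14], 0],
  [[0, 0, -0.16], 0],
])

```text
clock: 22.88
tool_pos: [0.5887, -0.3619, 0.2331]
orientation: [-179.8, -0.1, -90.0]
force: [1.4, -0.1, -0.2]
opening: 0.0497
gripper_force: 30.0
```

>>> send_rows([
  [[-0.044, -0.013, 0], 0],
  [[-0.088, -0.026, 0], 0],
  [[-0.132, -0.04, 0], 0],
  [[-0.176, -0.053, 0], 0],
  [[-0.22, -0.066, 0], 0],
])

```text
clock: 23.3
tool_pos: [0.6409, -0.184, 0.2298]
orientation: [180.0, 0.0, -90.0]
force: [0.7, -0.2, -0.7]
opening: 0.0498
gripper_force: 30.0
```

>>> send_rows([
  [[-0.044, -0.013, 0], 0],
  [[-0.088, -0.026, 0], 0],
  [[-0.12, -0.039, 0], 0],
  [[-0.131, -0.039, 0], 0],
  [[-0.131, -0.039, 0], 0],
])

```text
clock: 23.72
tool_pos: [0.6723, -0.0783, 0.2294]
orientation: [179.9, 0.0, -89.8]
force: [-0.3, -0.4, -1.0]
opening: 0.0492
gripper_force: 30.0
```

```bash
python3 - <<'E'
from h import *
w=ctrl.snapshot("wrist"); save(w,"w7"); s=ctrl.snapshot("scene"); print(ctrl.get_obs()["tool_pos"])
print(fit([w],"can",[.669,-.186]),fit([w],"jar",[.675,.0245]),fit([s],"can",[.669,-.186]),fit([s],"jar",[.675,.0245]))
E
```

```text
[ 0.67180814 -0.08075029  0.22968326]
(array([ 0.6681, -0.1835]), np.float64(0.863), 1) None (array([ 0.6664, -0.1895]), np.float64(0.858), 1) (array([0.6708, 0.0216]), np.float64(0.87), 1)
```

View pics/w7.png

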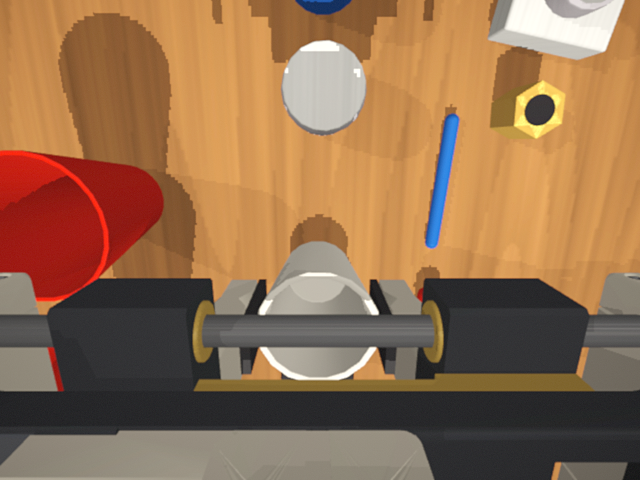

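The held cup hangs upright at (318,320), midway between the can (323,85) and the jar. The red cup's rim is about 30 mm clear of the gripper body.

>>> send_rows([
  [[0, 0, 0.03], 0],
  [[0, 0, 0.06], 0],
  [[0, 0, 0.09], 0],
  [[0, 0, 0.12], 0],
  [[0, 0, 0.14], 0],
])

```text
clock: 24.43
tool_pos: [0.671, -0.082, 0.1158]
orientation: [179.9, 0.0, -90.1]
force: [-0.7, 0.1, -0.3]
opening: 0.0496
gripper_force: 30.0
```

>>> send_rows([
  [[0, 0, 0.01], 0],
  [[0, 0, 0.016], 0],
  [[0, 0, 0.019], 0],
  [[0, 0, 0.0195], 0],
  [[0, 0, 0.0195], 0],
])

```text
clock: 24.85
tool_pos: [0.6728, -0.0809, 0.1037]
orientation: [-179.9, 0.0, -90.0]
force: [-0.8, -0.5, -0.7]
opening: 0.0497
gripper_force: 30.0
```

>>> send_rows([
  [[0, 0, 0], 0],
  [[0, 0, 0], 0],
  [[0, 0, 0], 0],
  [[0, 0, 0], 0],
  [[0, 0, 0], 0],
], gripper=0.8)

```text
clock: 25.27
tool_pos: [0.6723, -0.0808, 0.1028]
orientation: [-180.0, 0.0, -90.0]
force: [-0.1, -0.3, 0.2]
opening: 0.0698
gripper_force: 0.0
```

>>> send_rows([
  [[0, 0, -0.015], 0],
  [[0, 0, -0.05], 0],
  [[0, 0, -0.09], 0],
  [[0, 0, -0.13], 0],
  [[0, 0, -0.16], 0],
], gripper=1)

```text
clock: 25.68
tool_pos: [0.6728, -0.081, 0.2346]
orientation: [-179.8, -0.0, -90.0]
force: [1.2, -0.2, 1.3]
opening: 0.0872
gripper_force: 0.0
```

```bash
python3 - <<'E'
from h import *
w=ctrl.snapshot("wrist"); s=ctrl.snapshot("side"); print(ctrl.get_obs()["tool_pos"])
for q in(w,s): print(fit([q],"cup_mid",[.672,-.081]),fit([q],"can",[.669,-.186]),fit([q],"jar",[.675,.0245]))
E
```

```text
[ 0.67444501 -0.08090907  0.23738457]
(array([ 0.6729, -0.0802]), np.float64(0.944), 1) (array([ 0.6677, -0.1843]), np.float64(0.882), 1) (array([0.6719, 0.0052]), np.float64(0.406), 1)
(array([ 0.6723, -0.0798]), np.float64(0.916), 1) (array([ 0.67  , -0.1825]), np.float64(0.868), 1) (array([0.6749, 0.029 ]), np.float64(0.813), 1)
```

>>> send_rows([
  [[-0.03, 0.036, 0], 0],
  [[-0.06, 0.072, 0], 0],
  [[-0.09, 0.108, 0], 0],
  [[-0.12, 0.144, 0], 0],
  [[-0.15, 0.18, 0], 0],
])

```text
clock: 26.5
tool_pos: [0.5265, 0.0397, 0.2295]
orientation: [179.9, -0.1, -90.0]
force: [0.5, 1.8, 0.0]
opening: 0.0874
gripper_force: 0.0
```

>>> send_rows([
  [[-0.03, 0.036, 0], 0],
  [[-0.057, 0.068, 0.02], 0],
  [[-0.057, 0.068, 0.038], 0],
  [[-0.057, 0.068, 0.038], 0],
  [[-0.057, 0.068, 0.038], 0],
])

```text
clock: 26.92
tool_pos: [0.4735, 0.0848, 0.1997]
orientation: [179.9, -0.1, -89.9]
force: [0.7, 0.9, 0.0]
opening: 0.0879
gripper_force: 0.0
```

```bash
python3 - <<'E'
from h import *
w=ctrl.snapshot("wrist"); save(w,"w8"); print(fit([w],"lid_mid",[.474,.084]), ctrl.get_obs()["tool_pos"])
for r in ctrl.cut_out(w,"lid_mid"):
    u,v=r["xy"][0]*640,r["xy"][1]*480
    c=cv2.fitEllipse(max(cv2.findContours(r["pixels"].astype(np.uint8),0,1)[0],key=len)); print(r["conf"],c,at_z(w,u,v,.017))
E
```

```text
(array([0.4727, 0.0843]), np.float64(0.947), 1) [0.47465544 0.08457898 0.200495  ]
0.97 ((464.71563720703125, 252.54063415527344), (75.0627670288086, 82.65316009521484), 93.17472076416016) [0.35276888 0.0992261  0.017     ]
0.94 ((317.6545715332031, 238.62933349609375), (78.73514556884766, 79.62345123291016), 58.2866325378418) [0.47166245 0.08703083 0.017     ]
```

View pics/w8.png

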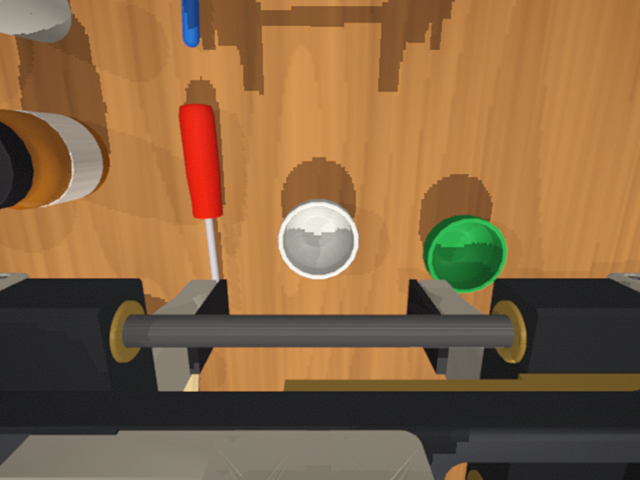

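The loose lid is at (318,239), with the green look-alike (465,253) and the screwdriver shaft (213,250) clear of the fingers.

>>> send_rows([
  [[-0.0005, 0.001, 0.03], 0],
  [[-0.0005, 0.001, 0.07], 0],
  [[-0.0005, 0.001, 0.11], 0],
  [[-0.0005, 0.001, 0.14], 0],
  [[-0.0005, 0.001, 0.15], 0],
])

```text
clock: 27.48
tool_pos: [0.4722, 0.0837, 0.0773]
orientation: [179.8, -0.1, -90.1]
force: [-1.0, -0.1, -0.5]
opening: 0.0877
gripper_force: 0.0
```

>>> send_rows([
  [[0, 0, 0], 0],
  [[0, 0, 0], 0],
  [[0, 0, 0], 0],
  [[0, 0, 0], 0],
  [[0, 0, 0], 0],
], gripper=0)

```text
clock: 27.9
tool_pos: [0.4738, 0.0856, 0.0816]
orientation: [-179.9, 0.1, -90.0]
force: [-1.8, 0.9, 5.5]
opening: 0.0611
gripper_force: 30.0
```

>>> send_rows([
  [[0, 0, 0], 0],
  [[0, 0, 0], 0],
  [[0, 0, 0], 0],
  [[0, 0, 0], 0],
  [[0, 0, 0], 0],
])

```text
clock: 28.32
tool_pos: [0.4738, 0.0856, 0.0815]
orientation: [-179.9, 0.1, -90.0]
force: [-1.2, -0.3, 8.2]
opening: 0.0612
gripper_force: 30.0
```

>>> send_rows([
  [[0, 0, -0.03], 0],
  [[0, 0, -0.07], 0],
  [[0, 0, -0.11], 0],
  [[0, 0, -0.14], 0],
  [[0, 0, -0.15], 0],
])

```text
clock: 28.73
tool_pos: [0.4744, 0.0859, 0.2047]
orientation: [-179.6, 0.2, -90.0]
force: [0.1, -0.0, -0.8]
opening: 0.0614
gripper_force: 30.0
```

>>> send_rows([
  [[-0.037, -0.028, 0], 0],
  [[-0.074, -0.056, 0], 0],
  [[-0.111, -0.084, 0], 0],
  [[-0.148, -0.112, 0], 0],
  [[-0.185, -0.14, 0], 0],
])

```text
clock: 29.15
tool_pos: [0.5856, 0.2345, 0.2001]
orientation: [180.0, 0.0, -90.0]
force: [0.8, -0.5, -0.5]
opening: 0.0614
gripper_force: 30.0
```

>>> send_rows([
  [[-0.037, -0.028, 0], 0],
  [[-0.072, -0.056, 0], 0],
  [[-0.072, -0.056, 0], 0],
  [[-0.072, -0.056, 0], 0],
  [[-0.072, -0.056, 0], 0],
])

```text
clock: 29.57
tool_pos: [0.6292, 0.2906, 0.1992]
orientation: [179.9, -0.0, -90.0]
force: [-0.5, -0.4, -0.7]
opening: 0.0614
gripper_force: 30.0
```

```bash
python3 - <<'E'
from h import *
w=ctrl.snapshot("wrist"); save(w,"w9"); print(fit([w],"lid_stand",[.63,.2105,-.14]), ctrl.get_obs()["tool_pos"])
for r in ctrl.cut_out(w,"lid_mid"):
    u,v=r["xy"][0]*640,r["xy"][1]*480
    c=cv2.fitEllipse(max(cv2.findContours(r["pixels"].astype(np.uint8),0,1)[0],key=len)); print(r["conf"],c,at_z(w,*c[0],.04))
print(fit([w],"lid_mid",[.63,.2105],.006))
E
```

```text
None [0.62915115 0.29006089 0.20016624]
0.93 ((317.58587646484375, 281.1512756347656), (81.09417724609375, 145.6400604248047), 90.14871978759766) [0.62841832 0.31987309 0.04      ]
None
```

View pics/w9.png

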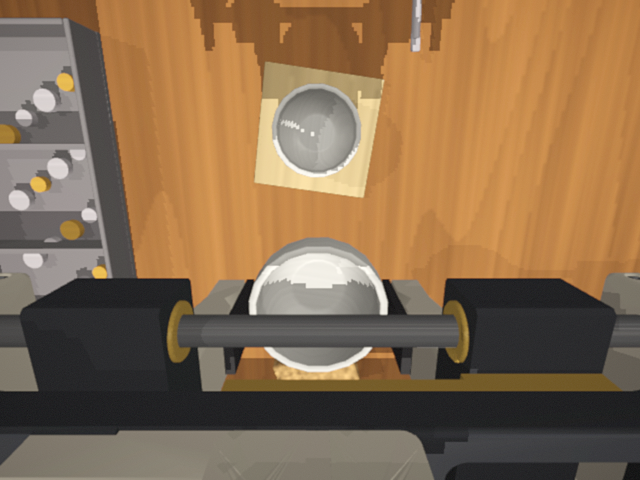

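The stand's lid rim is centred at about (317,130). The base corners are at (267,63), (382,79), (364,197) and (255,183), and the held lid is at (318,305). The networks missed the stand here, so I'll locate it from the pixels.

```bash
python3 - <<'E'
from h import *
w=ctrl.snapshot("wrist")
g=cv2.cvtColor(w["color"],cv2.COLOR_RGB2HSV)
m=((g[:,:,1]<60)).astype(np.uint8)*255; roi=np.zeros_like(m); roi[75:190,262:372]=255; m&=roi
m=cv2.morphologyEx(m,cv2.MORPH_CLOSE,np.ones((9,9)))
k=max(cv2.findContours(m,0,1)[0],key=cv2.contourArea); c=cv2.fitEllipse(cv2.convexHull(k)); print(c,at_z(w,*c[0],.04),at_z(w,*c[0],.036))
q=np.mean([at_z(w,*p,.006) for p in((267,63),(382,79),(364,197),(255,183))],0); print(q,ctrl.get_obs()["tool_pos"])
im=hull(w,"lid_mid",q[:2],.006)*255
mm=m>0; P=lambda p: 1-np.minimum(hull(w,"lid_mid",p,.006),mm).sum()/np.maximum(hull(w,"lid_mid",p,.006),mm).sum()
r=minimize(P,[.63,.2105],method="Nelder-Mead",options=dict(initial_simplex=[[.63,.21],[.64,.21],[.63,.22]])); print(r.x,1-r.fun)
E
```

```text
((316.8475646972656, 130.6183624267578), (89.11289978027344, 93.79522705078125), 0.050179604440927505) [0.62935652 0.2089791  0.04      ] [0.62936835 0.20887131 0.036     ]
[0.62936346 0.2099635  0.006     ] [0.62948053 0.2901274  0.20084019]
[0.62934094 0.2103871 ] 0.9575460922170698
```

>>> send_rows([
  [[0.03, 0.0005, 0], 0],
  [[0.07, 0.0005, 0], 0],
  [[0.095, 0.0005, 0.01], 0],
  [[0.1, 0.0005, 0.04], 0],
  [[0.1, 0.0005, 0.07], 0],
])

```text
clock: 30.23
tool_pos: [0.6299, 0.209, 0.1459]
orientation: [-179.8, 0.1, -90.1]
force: [-0.5, 1.4, -0.8]
opening: 0.0614
gripper_force: 30.0
```

>>> send_rows([
  [[0, 0, 0.01], 0],
  [[0, 0, 0.02], 0],
  [[0, 0, 0.03], 0],
  [[0, 0, 0.036], 0],
  [[0, 0, 0.039], 0],
])

```text
clock: 30.65
tool_pos: [0.6294, 0.2112, 0.1128]
orientation: [-180.0, 0.0, -90.0]
force: [-0.1, 0.3, -0.3]
opening: 0.061
gripper_force: 30.0
```

>>> send_rows([
  [[0, 0, 0.001], 0],
  [[0, 0, 0.002], 0],
  [[0, 0, 0.002], 0],
  [[0, 0, 0.002], 0],
  [[0, 0, 0.002], 0],
])

```text
clock: 31.07
tool_pos: [0.6299, 0.2112, 0.1122]
orientation: [-179.9, 0.1, -90.0]
force: [0.1, 1.6, 2.7]
opening: 0.061
gripper_force: 30.0
```

```bash
python3 - <<'E'
from h import *
s=ctrl.snapshot("side"); w=ctrl.snapshot("scene"); print(ctrl.get_obs()["tool_pos"],ctrl.get_obs()["force"])
a=cv2.resize(s["color"][130:230,250:375],(400,320)); b=cv2.resize(w["color"][260:380,320:470],(400,320))
cv2.imwrite("pics/p10.png",np.hstack([a,b])[:,:,::-1])
E
```

```text
[0.62984915 0.21119691 0.11207924] [0.79473537 1.63733542 3.16312658]
```

View pics/p10.png

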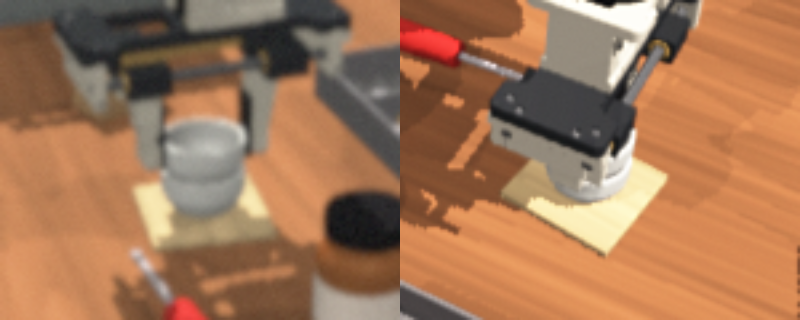

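The lid sits level in the stand's lid with light contact (about 3 N), so I'll release it.

>>> send_rows([
  [[0, 0, 0], 0],
  [[0, 0, 0], 0],
  [[0, 0, 0], 0],
  [[0, 0, 0], 0],
  [[0, 0, 0], 0],
], gripper=1)

```text
clock: 31.58
tool_pos: [0.6291, 0.2105, 0.111]
orientation: [180.0, -0.0, -90.0]
force: [-0.2, -0.7, -0.1]
opening: 0.0856
gripper_force: 0.0
```

>>> send_rows([
  [[0, 0, -0.015], 0],
  [[0, 0, -0.05], 0],
  [[0, 0, -0.09], 0],
  [[0, 0, -0.12], 0],
  [[0, 0, -0.13], 0],
])

```text
clock: 32.0
tool_pos: [0.631, 0.2114, 0.2211]
orientation: [-179.6, 0.2, -90.0]
force: [0.1, 0.3, 0.4]
opening: 0.0873
gripper_force: 0.0
```

>>> send_rows([
  [[-0.04, 0, 0], 0],
  [[-0.08, 0, 0], 0],
  [[-0.1, 0, 0], 0],
  [[-0.1, 0, 0], 0],
  [[-0.1, 0, 0], 0],
])

```text
clock: 32.42
tool_pos: [0.629, 0.2915, 0.2152]
orientation: [180.0, -0.0, -89.9]
force: [-0.2, -0.7, 0.2]
opening: 0.0874
gripper_force: 0.0
```

```bash
python3 - <<'E'
from h import *
w=ctrl.snapshot("wrist"); s=ctrl.snapshot("side"); print(ctrl.get_obs()["tool_pos"])
for q in (w,s): print(fit([q],"lid_mid",[.6293,.21],.031))
print([fit([s],k,p,z) for k,p,z in(("plug_mid",[.4878,-.264],.042),("cup_mid",[.672,-.08],0),("can",[.669,-.185],0),("jar",[.675,.0245],0))])
a=cv2.resize(s["color"][110:380],(400,169)) ; b=cv2.resize(w["color"][30:230,190:440],(400,320)); a=cv2.copyMakeBorder(cv2.resize(s["color"],(400,300)),0,20,0,0,0)
cv2.imwrite("pics/p11.png",np.hstack([a,b])[:,:,::-1])
E
```

```text
[0.62914581 0.29020041 0.21525046]
(array([0.6294, 0.2101]), np.float64(0.955), 1)
(array([0.6278, 0.2071]), np.float64(0.899), 1)
[(array([ 0.4871, -0.2615]), np.float64(0.918), 1), (array([ 0.6723, -0.0795]), np.float64(0.936), 1), (array([ 0.6694, -0.1825]), np.float64(0.877), 1), (array([0.6734, 0.0292]), np.float64(0.819), 1)]
```

View pics/p11.png

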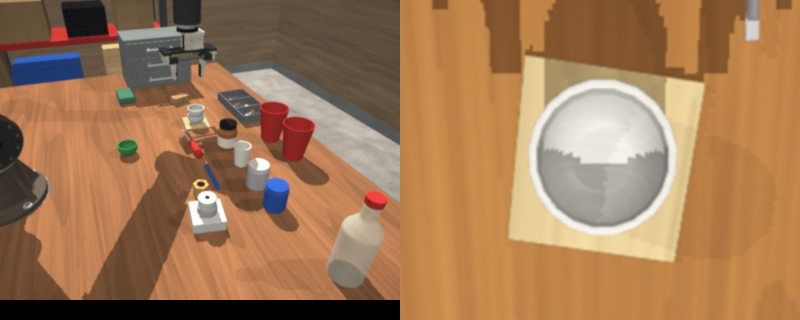

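The lid is centred and level on the stand in the right crop. In the left one the cup stands between jar and can, the plug and collar are stacked on the block, and the nut stands beside it.

```bash
python3 -c "
from plant import ctrl
print(ctrl.close_job())"
```

```text
the job is handed in; nothing more can be done
None
```

The job is handed in: by the last camera measurements all five parts stand released and upright within tolerance, and the jar and can have not visibly moved; the hand-in call returned no verdict.

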